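# Dress the empty basket stand and take off its screw cap

## Robot

A 6-joint arm with a two-finger parallel gripper is mounted at the origin on the work surface. World frame = base frame: x ahead of the robot, y to its left, z up, the work surface at z = 0. Lengths are in m, angles in rad, forces in N, time in s.
With the tool pointing down it reaches from about 0.15 to 0.775 m from the base axis. Payload 6.1 kg.
Tool frame: the origin (TCP) lies at the centre of the arm's flange, where the gripper is bolted on; the fingertips stand arm.tcp_to_tips ahead of it and the grasp point (between the pads) lies 155 mm ahead of it (arm.tcp_to_tips is the distance from the TCP to the fingertips, in m); z points along the fingers, y is the direction in which the jaws open and shut (so a half turn about z gives the same grasp; the last joint's range is limited). The gripper opens to 85 mm and grips with 20 to 120 N. Pads are 22 mm wide; open, the fingers measure 114 mm over their backs; the gripper's body (76 mm by 85 mm) begins 54 mm behind the grasp point. The pads swing forward as they close: fully open they stand 13 mm farther back than shut.
Start: joints at [1.121, 0.126, -0.04, 1.405, 0, 1.571], TCP at [0.228, 0.473, 0.405] pointing down, gripper open.
Joint ranges: [-2.72, 2.72], [-0.95, 1.95], [-1.27, 1.35], [-1.78, 2.02], [-1.46, 1.47], [-3.14, 3.14]. Speed limits (rad/s): [2.39, 2.39, 3.01, 3.14, 3.14, 3.14].

## Interface

Orientations are given as a 3x3 rotation matrix whose columns are the frame's x, y, z axes.
In Python, from station import arm gives the robot as it stands. The module is installed in compiled form; this text tells all that it offers.
- The arm moves only by the tool drive_tool, never from a script. Its argument "plan" is a list of rows, each a list of 3 entries, a list of its own where there are three numbers: the opening, from 0 (shut) to 1 (fully open), then the shift along the world's x, y, z in cm, then the turn, a rotation vector about the world's x, y, z in degrees. In form: [[hand, [dx, dy, dz], [wx, wy, wz]], ...]. A call has 1 to 20 rows; each row is the pose to reach, as a shift and turn from the pose commanded when the call began; what a row does not reach only later rows make up. A row lasts 1/10 s, in which the tool goes at most 50 mm and 8.59 degrees, less where a joint would pass 70% of its speed; a pose out of reach is approached as far as the arm can. A call with a gripper value outside its range is refused whole. The fingers move at their own pace and stop on an object; "newtons" is the grip in N (left out, the last holds). Time passes only in rows, so rows that repeat a pose let the fingers close. It gives the time, the measured TCP pose, the force and the opening at its end, in the units of the state.
- arm.state(): the state, without advancing time (a new reading comes with each control period).
- arm.snapshot(name): name is "scene" or "top"; returns the picture (384x512x3 uint8, red, green, blue); there is no depth.
- arm.calibration(name): a dict with "fx", "fy", "cx", "cy" (pixels), "R" (3x3) and "t" (3): a world point X has camera coordinates R X + t. Camera axes: x right, y down, z forward; pixel columns grow to the right and rows downward; lengths in m; the calibration is good to about 2 mm. A picture is of the moment at which its call begins. calibration takes no time and is no camera call.
- arm.close_job(): hands the job in, once; it reports no verdict.
The state is a dict: "t": time; "qpos": joint angles; "qvel": joint speeds; "effort": joint torques, N m; "ee_pos": TCP position; "eef_rot": TCP orientation; "ft_force": force on the tool from outside, world axes, zero at the start; "wrist_torque": the same for the moment, N m; "width": opening from 0.0 (shut) to 1.0 (fully open).
Only numpy, scipy, OpenCV 4.12 (cv2) and the standard library are available. Lean on these libraries where they do the work, as an engineer would, in place of code of your own. Each camera call takes 0.05 s, during which the arm holds its last target.

## Task

One of the two stands on the board has an empty hook: hang the loose gift basket on it by its handle and let go. Then unscrew the round wooden cap from the top of that same stand so that a header sign can be fitted; its thread may be left- or right-handed, so find out by trying which way it loosens. Finish while still holding the cap, upright, still and lifted right out of its collar just above the stand, and leave the other stand's cap and basket and the other goods where they are.

Things in the scene. Friction and masses are not known exactly. Their poses are not given: they have to be found in the camera images.
- stand_empty: grey stand fixed on the board: foot 110 mm across, column 22 mm thick, collar on top from 135 mm above the origin. Origin: centre of its underside; z up. An 8 mm round hook arm points to the stand's -x, level (top at 132 mm) to 85 mm out, then dips to a seat; its tip turns up, 126 mm out and 137 mm high. Its hook is empty at the start.
- stand_empty_hook (a point): the upper side of the hook's seat on stand_empty: 104 mm from the stand's axis along its -x, 119 mm above its origin. A hung handle bar's centre rests 5 mm above this point. To get in, the bar must pass over the tip, whose top is 18 mm above this point.
- stand_full: grey stand fixed on the board: foot 110 mm across, column 22 mm thick, collar on top from 135 mm above the origin. Origin: centre of its underside; z up. An 8 mm round hook arm points to the stand's -x, level (top at 132 mm) to 85 mm out, then dips to a seat; its tip turns up, 126 mm out and 137 mm high. It already carries a basket.
- collar_a: aluminium collar, 52 mm across, 36 mm tall, fixed on top of one of the two stands (a and b change places between runs: take the one on stand_empty's axis). Origin: centre of its underside; z up. Its thread is steep: loosened, the cap turns freely and climbs 5 mm, after 1.2 to 1.4 rad it meets a stop, and there it lifts straight off; the other way it jams within 0.4 rad.
- collar_b: aluminium collar, 52 mm across, 36 mm tall, fixed on top of one of the two stands (a and b change places between runs: take the one on stand_empty's axis). Origin: centre of its underside; z up. Its thread is steep: loosened, the cap turns freely and climbs 5 mm, after 1.2 to 1.4 rad it meets a stop, and there it lifts straight off; the other way it jams within 0.4 rad.
- cap_a: round wooden screw cap on collar_a: ribbed knob 48 mm across, 32 mm tall, 80 g, steel stem reaching 26 mm down into the collar. Origin: centre of the knob's underside (level with the collar's top while screwed on); z up. Thread of unknown hand, different on the two caps; it does not lift while screwed on. About 0.6 N m is enough to feel a stop.
- cap_b: round wooden screw cap on collar_b: ribbed knob 48 mm across, 32 mm tall, 80 g, steel stem reaching 26 mm down into the collar. Origin: centre of the knob's underside (level with the collar's top while screwed on); z up. Thread of unknown hand, different on the two caps; it does not lift while screwed on. About 0.6 N m is enough to feel a stop.
- basket: loose plywood basket on the table, 140 to 230 g: open box 80 (x) by 130 (y) by 45 mm tall; rigid steel handle with uprights at y = -60 and 60 mm and a 10 mm round bar along y, centre 100 mm above the origin (centre of its underside; z up). Hook goes under the middle of the bar; hold the bar about 32 mm beside the middle to keep fingers clear of the hook.
- basket_bar (a point): middle of the basket's handle bar (centre of the bar's thickness)
- hung: second basket, same as basket, hanging on stand_full's hook; leave it. Origin: centre of its underside
- flask: white drinking flask standing on the table, 66 mm across, 190 mm tall; bystander. Origin: centre of its underside
- giftbox: cardboard gift box 70 x 90 x 55 mm on the table; bystander. Origin: centre of its underside
- mug: white mug, 80 mm across, 90 mm tall, on the table; bystander. Origin: centre of its underside
Mind the look-alikes: they are no part of the job. What is shaped like the cap_a but purple is not meant. Leave any green look-alike of the cap_b alone.

How it is judged:
On the way:
1. the loose basket hangs by its handle on the empty stand's hook, released (distance between basket_bar and stand_empty_hook below 0.025 m and angle between basket's own z axis and vertical below 0.3 rad and contact force between basket and stand_empty above 0.5 N and contact force between basket and the fingers below 0.1 N), for 0.3 s.
At the end, for the whole second after the job is handed in: Basket hangs on stand_empty's hook (bar within 25 mm of the seat, tilt < 0.3 rad, fingers off it). That stand's cap is held in the fingers (> 1 N), underside >= 30 mm over the collar's top, within 80 mm sideways, tilt < 0.4 rad, < 0.03 m/s, touching neither collar nor stand (all of step 1 and ((horizontal distance between collar_a and stand_empty below 0.03 m and z of cap_a in the frame of collar_a above 0.066 m and horizontal distance between cap_a and collar_a below 0.08 m and angle between cap_a's own z axis and vertical below 0.4 rad and contact force between cap_a and the fingers above 1 N and contact force between cap_a and collar_a below 0.1 N and contact force between cap_a and stand_empty below 0.1 N and linear speed of cap_a below 0.03 m/s) or (horizontal distance between collar_b and stand_empty below 0.03 m and z of cap_b in the frame of collar_b above 0.066 m and horizontal distance between cap_b and collar_b below 0.08 m and angle between cap_b's own z axis and vertical below 0.4 rad and contact force between cap_b and the fingers above 1 N and contact force between cap_b and collar_b below 0.1 N and contact force between cap_b and stand_empty below 0.1 N and linear speed of cap_b below 0.03 m/s))); the arm keeps its last pose, push and grip.
It fails at once if the other stand's cap is moved by more than 10 mm ((horizontal distance between collar_a and stand_full below 0.03 m and distance of cap_a from where it was at the start of the episode above 0.01 m) or (horizontal distance between collar_b and stand_full below 0.03 m and distance of cap_b from where it was at the start of the episode above 0.01 m)).
It fails at once if the basket on the other stand is shifted by more than 50 mm (distance of hung from where it was at the start of the episode above 0.05 m).
It fails at once if a bystander is moved by more than 40 mm (distance of any of flask, giftbox, mug from where it was at the start of the episode above 0.04 m).
It also fails if it takes over 72 s, if anything falls off the work surface, if the arm or the gripper's body presses on something with over 40 N, if the wrist force passes 120 N, or if a joint passes its speed limit or range.

## Working session

There is one attempt and no reset: what is moved stays moved. The work goes in short steps, Python scripts to look and compute and a tool call to move; the robot and the scene stay as the last step left them, time stands still between calls to the robot, and variables do not carry over. Pictures are saved under pics/ and viewed, and the job is handed in when it is done.

Besides the shell and the picture viewer there is one more tool, called after "Call:" by a JSON object that holds its "name" and its "arguments", one argument or row to a line. drive_tool: Moves the arm, as the interface text tells. Its arguments: {"type":"object","properties":{"plan":{"type":"array","items":{"type":"array"}},"newtons":{"type":"number"}},"required":["plan"]}

```bash
mkdir -p pics; ls; python3 - <<'E'
from station import arm
import cv2,numpy as np
s=arm.state()
for k,v in s.items(): print(k,np.round(v,3).tolist())
print(arm.tcp_to_tips)
for n in("scene","top"):
    im=arm.snapshot(n); cv2.imwrite(f'pics/{n}0.png',im[:,:,::-1]); c=arm.calibration(n); print(n,{k:np.round(v,4).tolist() for k,v in c.items()})
    cv2.imwrite(f'pics/{n}0b.png',cv2.resize(im[:,:,::-1],(800,600),interpolation=cv2.INTER_CUBIC))
E
```

```text
pics
t 0.0
qpos [1.121, 0.126, -0.041, 1.405, 0.0, 1.571]
qvel [-0.0, 0.001, -0.001, -0.0, 0.001, -0.0]
effort [-0.001, -43.591, 35.292, 0.017, 0.0, 0.0]
ee_pos [0.228, 0.473, 0.404]
eef_rot [[-0.901, 0.435, -0.001], [0.435, 0.901, -0.001], [0.0, -0.002, -1.0]]
ft_force [-0.214, 0.017, 0.257]
wrist_torque [-0.038, -0.006, 0.018]
width 1.001
0.1734
scene {'fx': 382.4815, 'fy': 382.4815, 'cx': 254.5655, 'cy': 188.5796, 'R': [[0.8127, 0.5824, 0.0152], [0.369, -0.4943, -0.7871], [-0.4509, 0.6453, -0.6167]], 't': [-0.4543, -0.0901, 1.3933]}
top {'fx': 366.0355, 'fy': 366.0355, 'cx': 254.6859, 'cy': 182.7409, 'R': [[0.0278, -0.9996, -0.0109], [-0.9938, -0.0265, -0.1078], [0.1075, 0.0139, -0.9941]], 't': [-0.0154, 0.5745, 1.1825]}
```

View pics/scene0b.png

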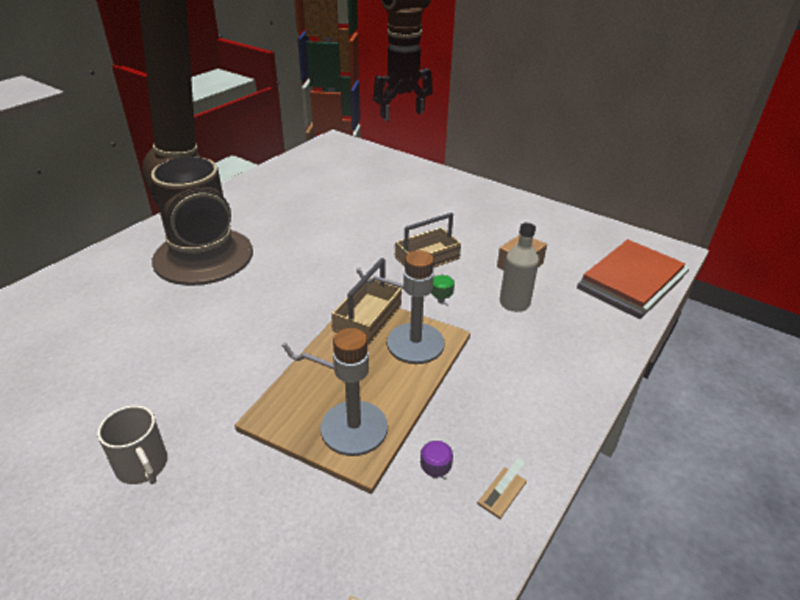

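View pics/top0b.png

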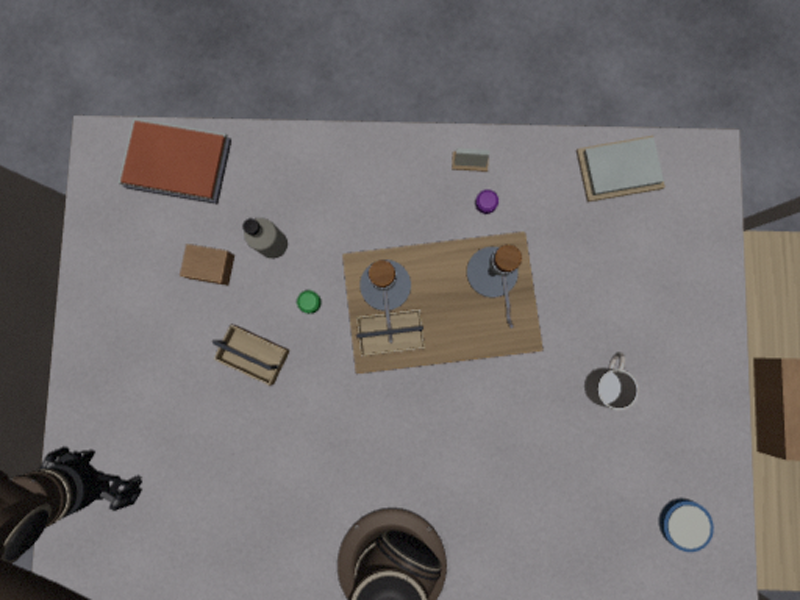

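The stand with the empty hook is on the right in the top view, at about (492,272) in the 800×600 picture. The full stand is at (385,285) and the loose basket at (250,353). I'll enlarge these areas.

```bash
python3 - <<'E'
import cv2
s=cv2.imread('pics/scene0.png');t=cv2.imread('pics/top0.png')
def crop(im,x0,y0,w,h,k,n):
    c=cv2.resize(im[y0:y0+h,x0:x0+w],None,fx=k,fy=k,interpolation=cv2.INTER_CUBIC)
    for x in range(x0-x0%10+10,x0+w,10): cv2.putText(c,str(x),((x-x0)*k,10),0,.35,(0,0,255),1); cv2.line(c,((x-x0)*k,12),((x-x0)*k,18),(0,0,255),1)
    for y in range(y0-y0%10+10,y0+h,10): cv2.putText(c,str(y),(0,(y-y0)*k),0,.35,(0,0,255),1); cv2.line(c,(22,(y-y0)*k),(28,(y-y0)*k),(0,0,255),1)
    cv2.imwrite(f'pics/{n}.png',c)
crop(s,170,200,100,75,8,'c_s_emp')
crop(s,240,125,70,50,11,'c_s_bas')
crop(t,280,140,90,75,8,'c_t_emp')
crop(t,125,195,75,60,10,'c_t_bas')
E
```

```text
(no output)
```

View pics/c_s_emp.png

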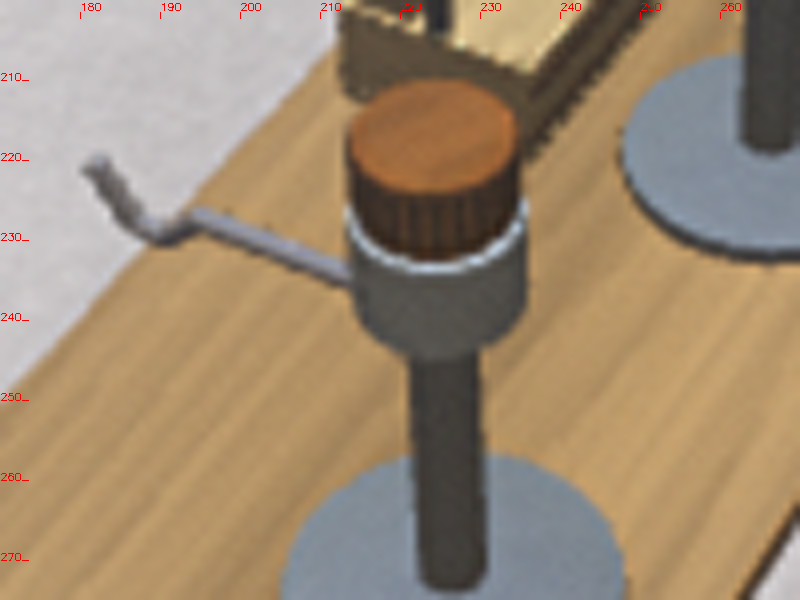

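View pics/c_s_bas.png

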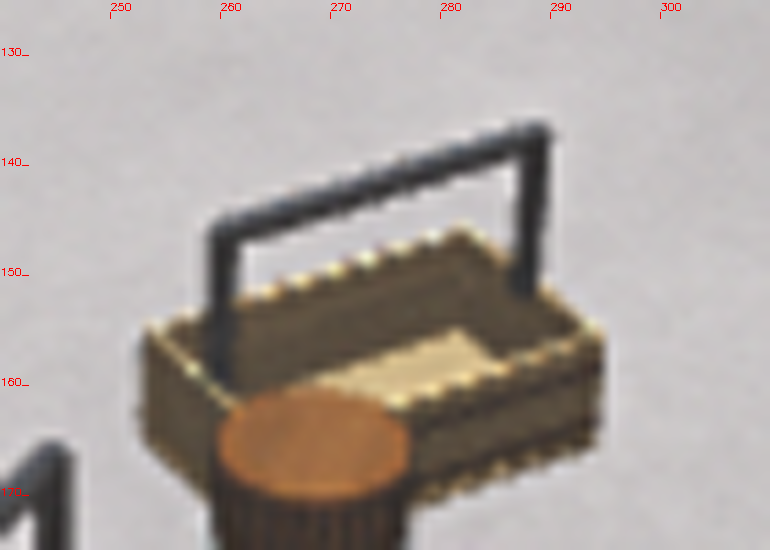

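View pics/c_t_emp.png

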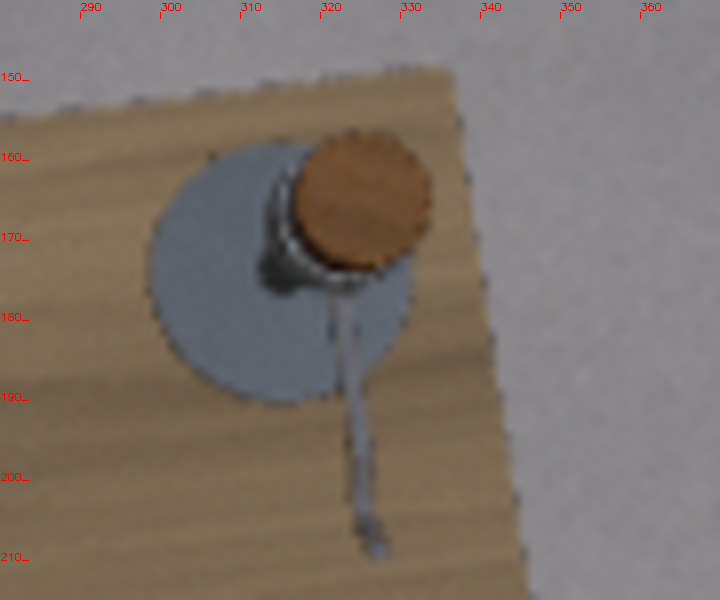

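View pics/c_t_bas.png

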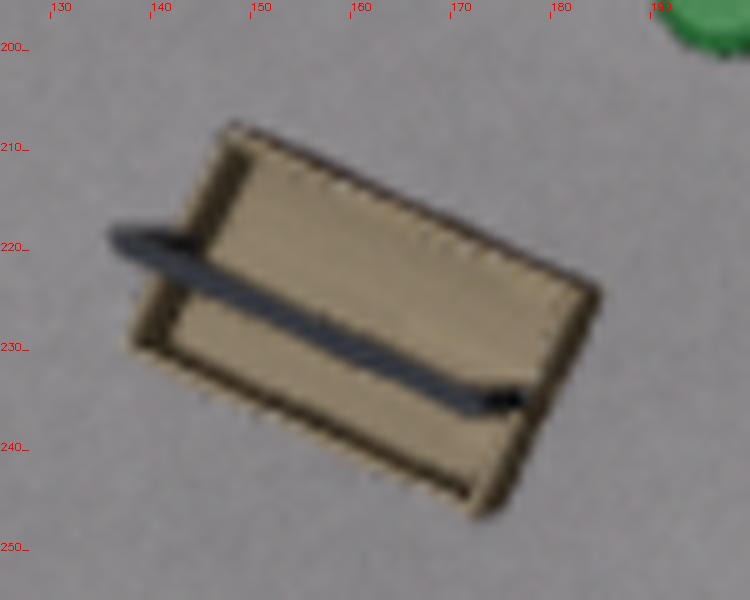

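```bash
cat > h.py <<'E'
from station import arm
import numpy as np, cv2
from scipy.optimize import least_squares
C={n:arm.calibration(n) for n in("scene","top")}
def proj(n,X):
    c=C[n]; p=np.asarray(c['R'])@np.asarray(X)+np.asarray(c['t']); return np.array([c['fx']*p[0]/p[2]+c['cx'],c['fy']*p[1]/p[2]+c['cy']])
def fit(obs,p0,fixz=None):
    # obs: (cam,local xyz,pix); p=x,y,z,yaw
    def W(p,L):
        c,s=np.cos(p[3]),np.sin(p[3]); return [p[0]+c*L[0]-s*L[1],p[1]+s*L[0]+c*L[1],(p[2] if fixz is None else fixz)+L[2]]
    f=lambda p:np.concatenate([proj(n,W(p,L))-px for n,L,px in obs])
    r=least_squares(f,p0,loss='soft_l1'); return r.x,r.fun.reshape(-1,2),W
def grab(n,name,box=None,k=1):
    im=arm.snapshot(n)[:,:,::-1].copy()
    cv2.imwrite(f'pics/{name}.png',im)
    if box:
        x0,y0,w,h=box
        c=cv2.resize(im[y0:y0+h,x0:x0+w],None,fx=k,fy=k,interpolation=cv2.INTER_CUBIC)
        for x in range(x0-x0%10+10,x0+w,10): cv2.putText(c,str(x),((x-x0)*k,10),0,.35,(0,0,255),1)
        for y in range(y0-y0%10+10,y0+h,10): cv2.putText(c,str(y),(0,(y-y0)*k),0,.35,(0,0,255),1)
        cv2.imwrite(f'pics/{name}_c.png',c)
E
python3 - <<'E'
from h import *
T=.135+.036+.032
st=[("scene",(0,0,T),(224.2,217)),("scene",(-.126,0,.137),(181.9,220)),("scene",(0,0,.006),(226.5,271.3)),
("scene",(-.085,0,.132),(194.4,226)),("top",(0,0,T),(325.2,165.1)),("top",(0,0,.006),(315.1,174)),("top",(-.126,0,.137),(327,208.7))]
p,r,W=fit(st,[.55,-.2,.015,0]); print('stand',p.round(4)); print(r.round(1).tolist())
print('seat',np.round(W(p,(-.104,0,.119)),4),'tip',np.round(W(p,(-.126,0,.137)),4),'captop',np.round(W(p,(0,0,T)),4))
h=.045
bk=[("top",(0,.06,.1),(138.0,219.3)),("top",(0,-.06,.1),(172.5,235.2)),("scene",(0,.06,.1),(260.4,145.6)),("scene",(0,-.06,.1),(288.7,137.3)),
("top",(.04,.065,h),(148.2,207.5)),("top",(.04,-.065,h),(185,224.3)),("top",(-.04,-.065,h),(173.7,246.5)),("top",(-.04,.065,h),(138.5,229.3))]
for b in (0,.5,-.5):
  for sw in (0,1):
    # scene handle ends could be swapped
    o=list(bk)
    if sw: o[2],o[3]=("scene",(0,-.06,.1),(260.4,145.6)),("scene",(0,.06,.1),(288.7,137.3))
    p,r,W=fit(o,[.4,.3,0,b],0.0); print('b',p.round(4),abs(r).max().round(2))
    if abs(r).max()<5: print(r.round(1).tolist())
E
```

```text
stand [ 0.6125 -0.1984  0.0162  0.141 ]
[[-0.4, -0.9], [-1.2, -0.4], [-0.0, 2.2], [0.4, 0.6], [-0.2, -1.1], [-0.7, -0.6], [-0.3, 0.8]]
seat [ 0.5095 -0.213   0.1352] tip [ 0.4878 -0.2161  0.1532] captop [ 0.6125 -0.1984  0.2192]
b [ 0.4211  0.3004 -0.0019 -0.3989] 30.26
b [ 0.4217  0.3015 -0.0005 -0.4026] 1.66
[[0.5, -0.5], [0.6, -0.1], [-1.7, 1.1], [-1.3, 0.4], [-0.1, -0.4], [-1.2, -0.4], [-0.7, 0.0], [-1.4, 0.3]]
b [ 0.4211  0.3004 -0.0055 -0.3989] 30.26
b [ 0.4217  0.3015 -0.0442 -0.4026] 1.66
[[0.5, -0.5], [0.6, -0.1], [-1.7, 1.1], [-1.3, 0.4], [-0.1, -0.4], [-1.2, -0.4], [-0.7, 0.0], [-1.4, 0.3]]
b [ 0.4211  0.3004  0.     -0.3989] 30.26
b [ 4.217e-01  3.015e-01 -1.000e-04 -4.026e-01] 1.66
[[0.5, -0.5], [0.6, -0.1], [-1.7, 1.1], [-1.3, 0.4], [-0.1, -0.4], [-1.2, -0.4], [-0.7, 0.0], [-1.4, 0.3]]
```

Call:
{"name": "drive_tool", "arguments": {
  "plan": [
    [1,[18.1,-20.1,0],[0,0,-87.3]],
    [1,[18.1,-20.1,0],[0,0,-87.3]],
    [1,[18.1,-20.1,0],[0,0,-87.3]],
    [1,[18.1,-20.1,0],[0,0,-87.3]],
    [1,[18.1,-20.1,0],[0,0,-87.3]],
    [1,[18.1,-20.1,0],[0,0,-87.3]],
    [1,[18.1,-20.1,0],[0,0,-87.3]],
    [1,[18.1,-20.1,-6],[0,0,-87.3]],
    [1,[18.1,-20.1,-9],[0,0,-87.3]],
    [1,[18.1,-20.1,-9],[0,0,-87.3]],
    [1,[18.1,-20.1,-9],[0,0,-87.3]],
    [1,[18.1,-20.1,-9],[0,0,-87.3]],
    [1,[18.1,-20.1,-9],[0,0,-87.3]]
  ],
  "newtons": 80
}}

```text
t: 1.4
ee_pos: [0.4096, 0.272, 0.3157]
eef_rot: [[0.39, 0.921, 0.002], [0.921, -0.39, 0.001], [0.002, 0.001, -1.0]]
ft_force: [0.4, -0.4, 1.2]
width: 0.998
```

```bash
python3 - <<'E'
from h import *
print(np.round(arm.state()['qpos'],3))
grab('scene','s1',(230,80,90,70),8); grab('top','t1',(110,180,100,75),8)
p=np.array([.409,.272,.1]); print(proj('scene',p),proj('top',p))
E
```

```text
[ 0.586  0.078 -0.289  1.203  0.     2.557]
[265.57017529 144.52637956] [165.02477029 231.31790951]
```

View pics/s1_c.png

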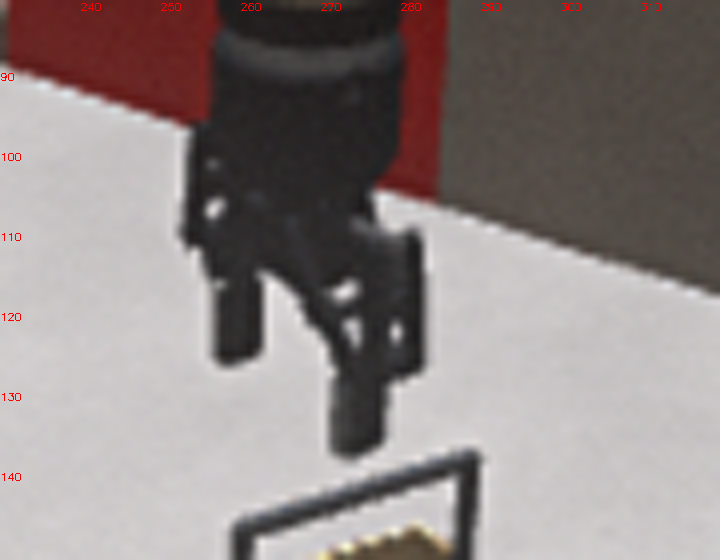

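View pics/t1_c.png

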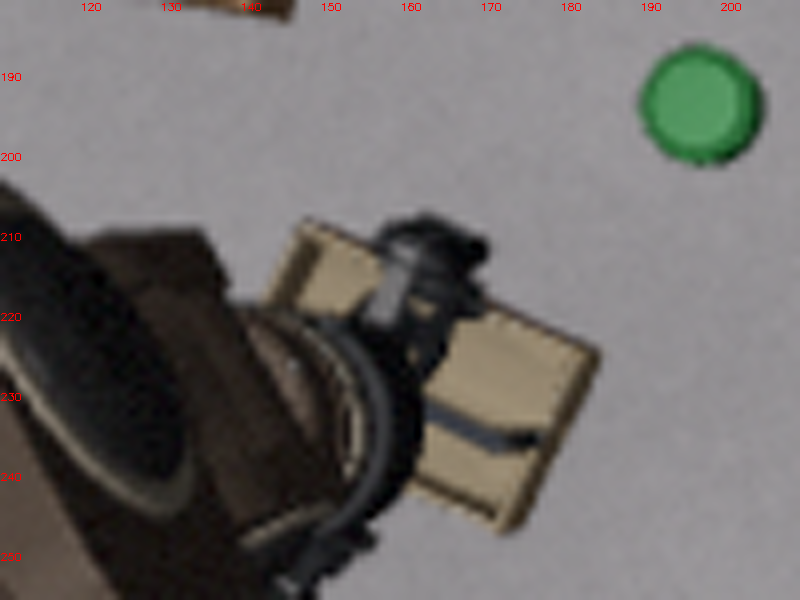

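Call:
{"name": "drive_tool", "arguments": {
  "plan": [
    [1,[0,0,-4],[0,0,0]],
    [1,[0,0,-6],[0,0,0]],
    [1,[0,0,-6],[0,0,0]],
    [0,[0,0,-6],[0,0,0]],
    [0,[0,0,-6],[0,0,0]],
    [0,[0,0,-6],[0,0,0]],
    [0,[0,0,-6],[0,0,0]],
    [0,[0,0,-6],[0,0,0]],
    [0,[0,0,-6],[0,0,0]],
    [0,[0,0,-6],[0,0,0]],
    [0,[0,0,-6],[0,0,0]]
  ]
}}

```text
t: 2.6
ee_pos: [0.4092, 0.2719, 0.2553]
eef_rot: [[0.392, 0.92, 0.0], [0.92, -0.392, 0.001], [0.001, -0.0, -1.0]]
ft_force: [-2.3, 0.8, 5.6]
width: 0.085
```

```bash
python3 - <<'E'
from h import *
grab('scene','s2',(230,80,90,70),8)
E
```

```text
(no output)
```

View pics/s2_c.png

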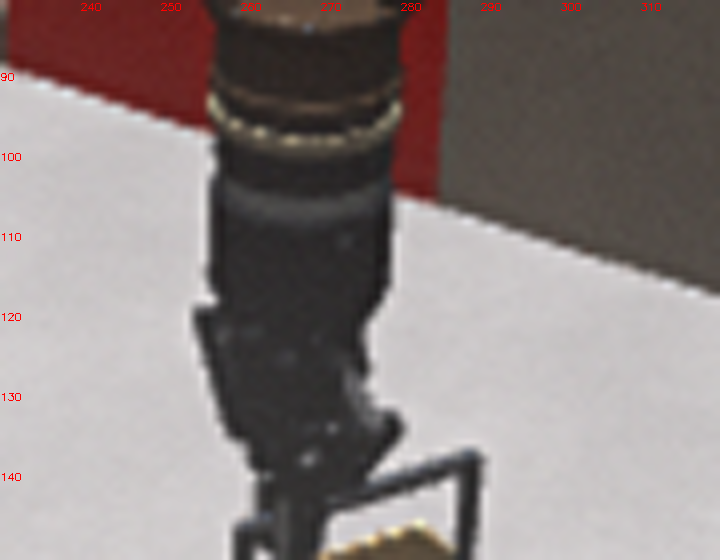

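Call:
{"name": "drive_tool", "arguments": {
  "plan": [
    [0,[0,0,3],[0,0,0]],
    [0,[0,0,7],[0,0,0]],
    [0,[0,0,12],[0,0,0]],
    [0,[0,0,17],[0,0,0]],
    [0,[0,0,22],[0,0,0]],
    [0,[0,-3,26],[0,0,3]],
    [0,[0,-7,26],[0,0,5]],
    [0,[0.3,-12,26],[0,0,8]],
    [0,[0.5,-17,26],[0,0,11]],
    [0,[0.8,-22,26],[0,0,14]],
    [0,[1,-27,26],[0,0,17]],
    [0,[1.3,-32,26],[0,0,20]],
    [0,[1.5,-37,26],[0,0,23]],
    [0,[1.8,-42,26],[0,0,26]],
    [0,[2,-46.5,26],[0,0,28.5]],
    [0,[2,-50,26],[0,0,30]],
    [0,[2,-52.9,26],[0,0,31.1]],
    [0,[2,-52.9,26],[0,0,31.1]],
    [0,[2,-52.9,26],[0,0,31.1]]
  ]
}}

```text
t: 4.55
ee_pos: [0.4293, -0.2579, 0.5139]
eef_rot: [[-0.138, 0.99, -0.001], [0.99, 0.138, 0.001], [0.001, -0.001, -1.0]]
ft_force: [-0.1, 0.1, -2.0]
width: 0.08
```

```bash
python3 - <<'E'
from h import *
s=arm.state(); print(np.round(s['qpos'],3),s['t'])
grab('scene','s3',(100,70,150,110),5); grab('top','t3')
# mug: top rim centre approx pixel in initial top view
n='top'
for px in [(395,248)]:
    r=least_squares(lambda q:proj(n,[q[0],q[1],.09])-px,[.4,-.4]); print('mug',r.x)
E
```

```text
[-0.541  0.107  0.18   1.645  0.     0.891] 4.55
mug [ 0.37772447 -0.43829723]
```

View pics/s3.png

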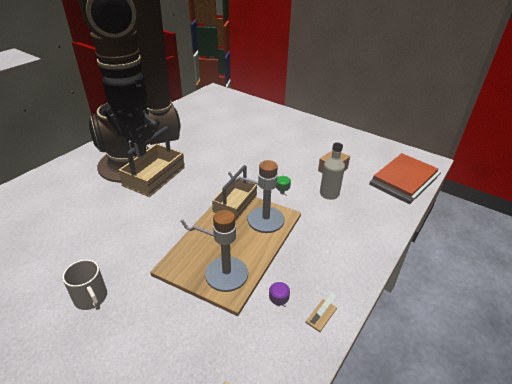

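View pics/t3.png

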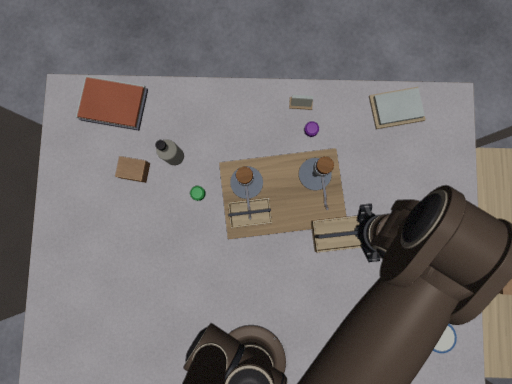

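Call:
{"name": "drive_tool", "arguments": {
  "plan": [
    [0,[0,0,-5],[0,0,0]],
    [0,[0,0,-10],[0,0,0]],
    [0,[0,0,-15],[0,0,0]],
    [0,[0,0,-19],[0,0,0]],
    [0,[0,0,-19],[0,0,0]],
    [0,[0,0,-19],[0,0,0]],
    [0,[0,0,-19],[0,0,0]]
  ]
}}

```text
t: 5.35
ee_pos: [0.4302, -0.2573, 0.3278]
eef_rot: [[-0.14, 0.99, 0.004], [0.99, 0.141, -0.002], [-0.003, 0.004, -1.0]]
ft_force: [0.7, -0.3, -1.5]
width: 0.087
```

```bash
python3 - <<'E'
from h import *
grab('scene','s4',(140,180,110,80),7); grab('top','t4',(290,140,100,80),7)
E
```

```text
(no output)
```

View pics/s4_c.png

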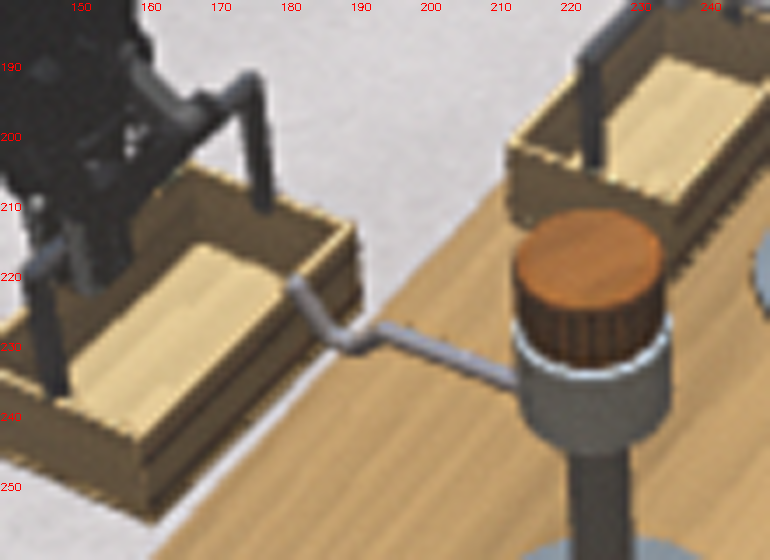

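View pics/t4_c.png

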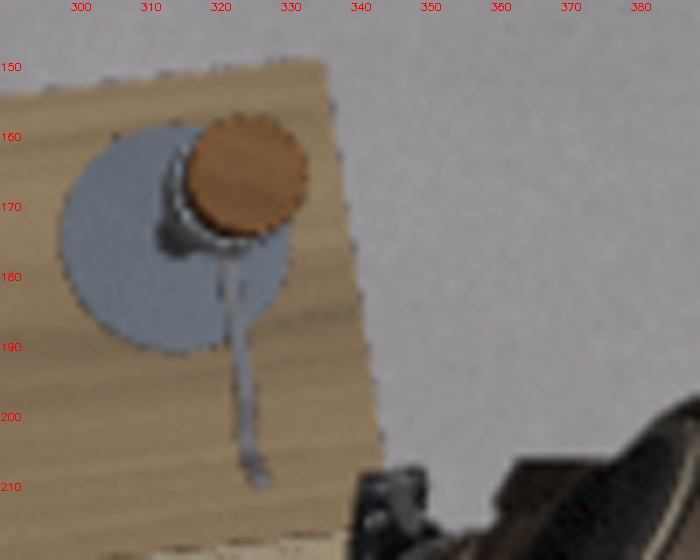

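```bash
python3 - <<'E'
from h import *
h=.045
o=[("scene",(.04,.065,h),(190,211.7)),("scene",(.04,-.065,h),(160,242.4)),("scene",(0,.06,.1),(176,191.4)),("scene",(0,-.06,.1),(145.4,218.3))]
p,r,W=fit(o,[.42,-.22,.07,.14]); print(p.round(4),r.round(1).tolist())
T=.203
st=[("scene",(0,0,T),(224.2,217)),("scene",(-.126,0,.137),(181.9,220)),("scene",(-.085,0,.132),(194.4,226)),("scene",(-.104,0,.115),(189.8,229.2))]
p,r,W=fit(st,[.6,-.2,.015,.14]); print('stand scene only',p.round(4),r.round(1).tolist())
T=.203
st=[("scene",(0,0,T),(224.2,217)),("scene",(-.126,0,.137),(181.9,220)),("scene",(-.104,0,.115),(189.8,229.2)),
("scene",(-.085,0,.132),(194.4,226)),("top",(0,0,T),(325.2,165.1)),("top",(0,0,.006),(315.1,174)),("top",(-.126,0,.137),(327,208.7))]
p,r,W=fit(st,[.55,-.2,.015,0]); print('stand',p.round(4),r.round(1).tolist())
E
```

```text
[ 0.4166 -0.2122  0.0621  0.1302] [[1.0, -0.4], [-0.0, -0.6], [-0.4, 0.5], [-0.3, 0.5]]
stand scene only [ 0.6089 -0.194   0.0091  0.1274] [[-0.3, -0.3], [-0.3, -0.3], [1.0, 0.8], [-0.1, -0.1]]
stand [ 0.6131 -0.1992  0.0152  0.1266] [[-0.4, -0.3], [-0.8, -0.3], [-0.5, 0.0], [0.6, 0.9], [0.1, -1.2], [-0.5, -0.8], [-0.7, 0.7]]
```

Call:
{"name": "drive_tool", "arguments": {
  "plan": [
    [0,[1,0.1,0],[0,0,0]],
    [0,[2.5,0.2,0],[0,0,0]],
    [0,[4,0.4,0],[0,0,0]],
    [0,[5.5,0.5,0],[0,0,0]],
    [0,[7,0.7,0],[0,0,0]],
    [0,[8.6,0.8,0],[0,0,0]],
    [0,[8.6,0.8,0],[0,0,0]],
    [0,[8.6,0.8,0],[0,0,0]],
    [0,[8.6,0.8,0],[0,0,0]]
  ]
}}

```text
t: 6.35
ee_pos: [0.5151, -0.2491, 0.3244]
eef_rot: [[-0.14, 0.99, -0.001], [0.99, 0.14, 0.0], [0.0, -0.001, -1.0]]
ft_force: [-0.7, -0.7, -2.9]
width: 0.083
```

```bash
python3 - <<'E'
from h import *
grab('scene','s5',(150,180,100,75),8); grab('top','t5',(290,140,100,80),7)
E
```

```text
(no output)
```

View pics/s5_c.png

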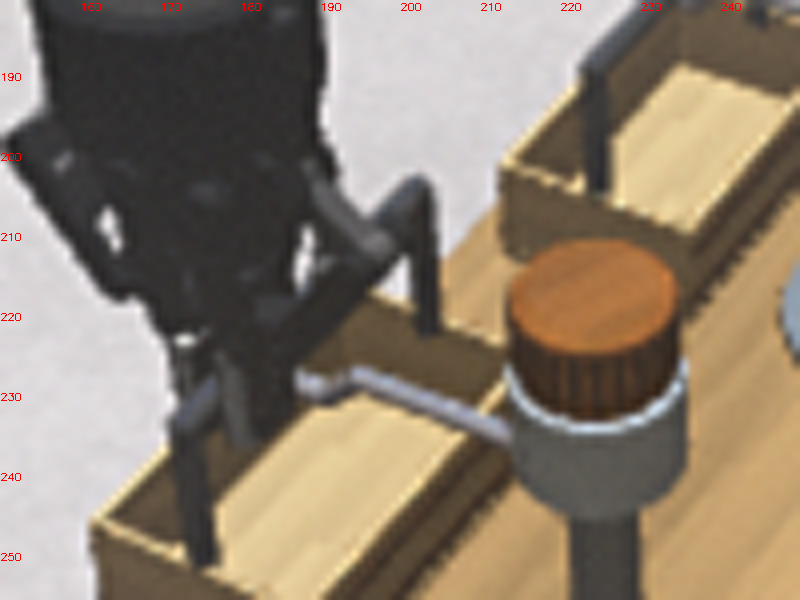

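View pics/t5_c.png

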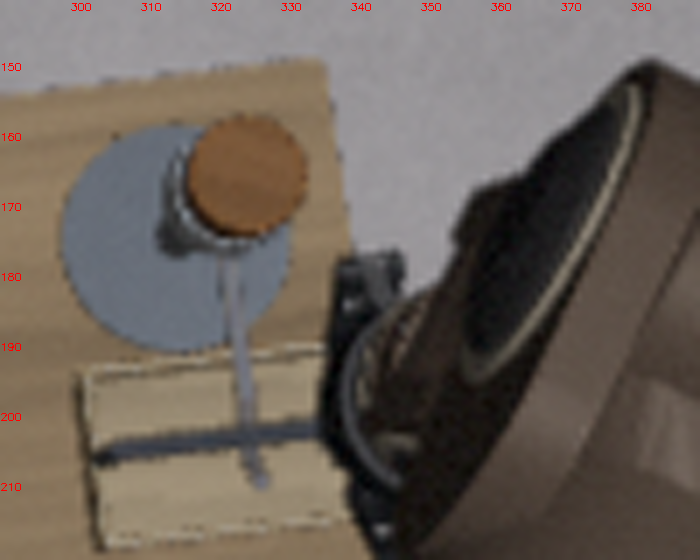

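```bash
python3 - <<'E'
from h import *
p=[.6131,-.1992,.0152,.13]
W=lambda L:[p[0]+np.cos(p[3])*L[0]-np.sin(p[3])*L[1],p[1]+np.sin(p[3])*L[0]+np.cos(p[3])*L[1],p[2]+L[2]]
for L in[(-.126,0,.137),(-.104,0,.153),(-.104,0,.124),(-.085,0,.132)]: print(L,np.round(W(L),4),proj('top',W(L)).round(1),proj('scene',W(L)).round(1))
E
```

```text
(-0.126, 0, 0.137) [ 0.4882 -0.2155  0.1522] [326.5 209.4] [181.  219.8]
(-0.104, 0, 0.153) [ 0.51   -0.2127  0.1682] [326.6 201.7] [187.8 217.9]
(-0.104, 0, 0.124) [ 0.51   -0.2127  0.1392] [324.8 202.2] [188.8 226.7]
(-0.085, 0, 0.132) [ 0.5288 -0.2102  0.1472] [324.5 195.7] [195.  226.9]
```

Call:
{"name": "drive_tool", "arguments": {
  "plan": [
    [0,[0,0,-1],[0,0,0]],
    [0,[0,0,-1.8],[0,0,0]],
    [0,[0,0,-2.4],[0,0,0]],
    [0,[0,0,-2.7],[0,0,0]],
    [0,[0,0,-2.7],[0,0,0]],
    [0,[0,0,-2.7],[0,0,0]]
  ]
}}

```text
t: 7.05
ee_pos: [0.5153, -0.2493, 0.2978]
eef_rot: [[-0.14, 0.99, 0.0], [0.99, 0.14, -0.0], [-0.0, 0.0, -1.0]]
ft_force: [0.2, -0.1, -1.9]
width: 0.087
```

Call:
{"name": "drive_tool", "arguments": {
  "plan": [
    [0,[0,0,-0.2],[0,0,0]],
    [0,[0,0,-0.2],[0,0,0]],
    [0,[0,0,-0.3],[0,0,0]],
    [0,[0,0,-0.3],[0,0,0]]
  ]
}}

```text
t: 7.45
ee_pos: [0.5154, -0.2494, 0.2955]
eef_rot: [[-0.14, 0.99, 0.001], [0.99, 0.14, -0.001], [-0.001, 0.001, -1.0]]
ft_force: [-1.1, -0.8, 4.8]
width: 0.085
```

```bash
python3 - <<'E'
from h import *
grab('scene','s6',(150,180,100,75),8)
E
```

```text
(no output)
```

View pics/s6_c.png

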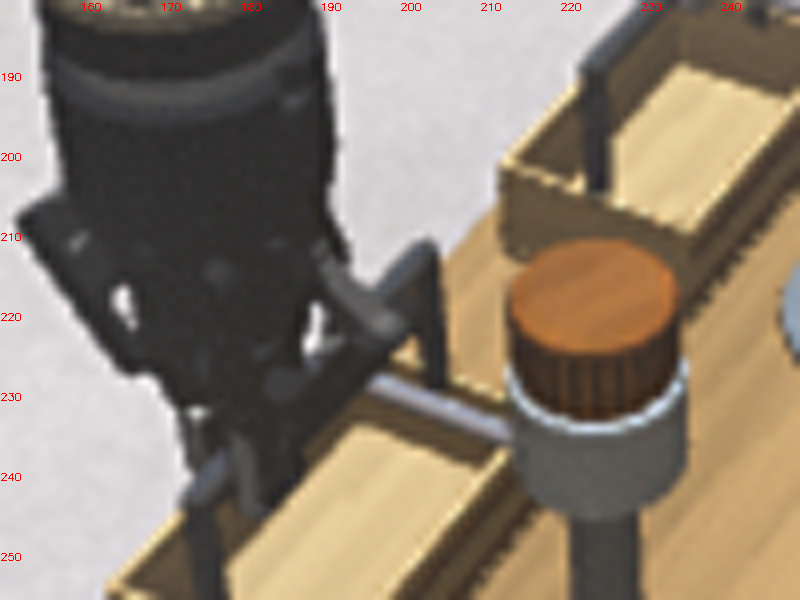

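Call:
{"name": "drive_tool", "arguments": {
  "plan": [
    [0.2,[0,0,-0.3],[0,0,0]],
    [0.4,[0,0,-0.3],[0,0,0]],
    [0.5,[0,0,-0.3],[0,0,0]],
    [0.5,[0,0,-0.3],[0,0,0]],
    [0.5,[0,0,-0.3],[0,0,0]],
    [0.5,[0,0,0.5],[0,0,0]],
    [0.5,[0,0,2],[0,0,0]],
    [0.5,[0,0,5],[0,0,0]],
    [0.5,[0,0,9],[0,0,0]],
    [0.5,[0,0,13],[0,0,0]],
    [0.5,[0,0,15],[0,0,0]],
    [0.5,[0,0,15],[0,0,0]],
    [0.5,[0,0,15],[0,0,0]]
  ]
}}

```text
t: 8.8
ee_pos: [0.5153, -0.2492, 0.445]
eef_rot: [[-0.14, 0.99, 0.001], [0.99, 0.14, -0.0], [-0.001, 0.001, -1.0]]
ft_force: [-0.0, 0.4, -0.4]
width: 0.5
```

```bash
python3 - <<'E'
from h import *
grab('scene','s7',(150,150,120,90),6); grab('top','t7',(290,140,100,80),7)
print(np.round(arm.state()['qpos'],3))
E
```

```text
[-0.451  0.223  0.162  1.512  0.     0.98 ]
```

View pics/s7_c.png

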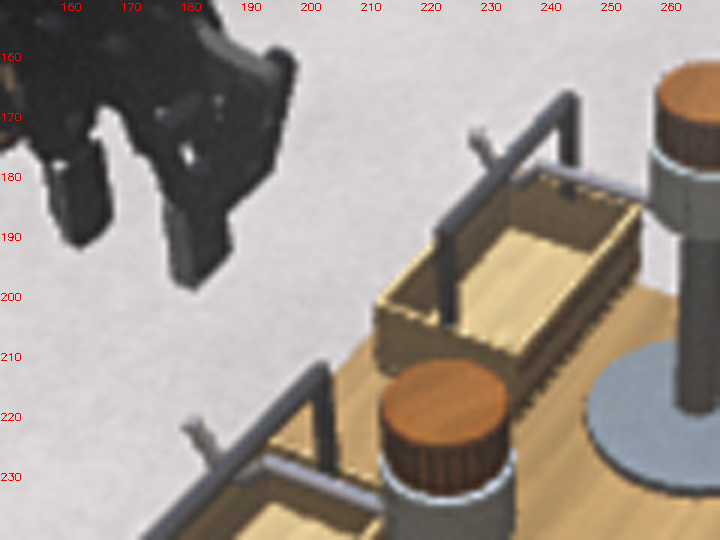

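View pics/t7_c.png

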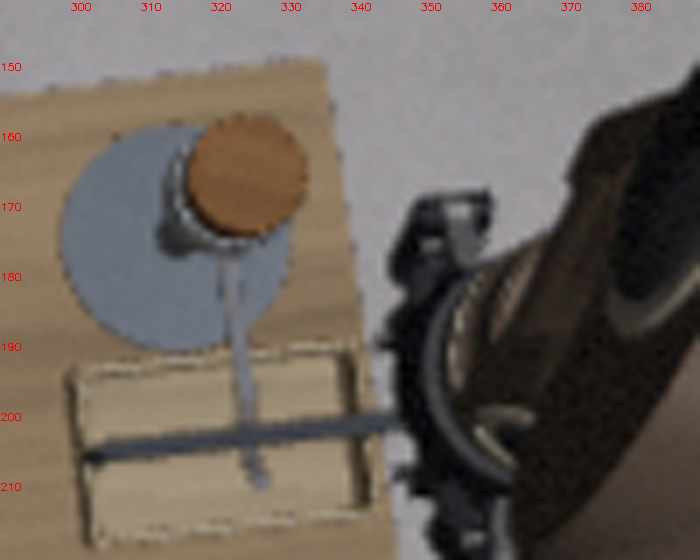

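```bash
python3 - <<'E'
from h import *
print(arm.tcp_to_tips)
s=arm.state();T=s['ee_pos']
# tips in scene image s7: left tip bottom (78,248)/6, right (192,290)/6
for a in (.15,.16,.167,.1734):
    for w in (.03,-.03): print(a,w,proj('scene',np.array(T)+np.array([.99,.14,0])*w-[0,0,a]).round(1))
print((150+78/6,150+248/6),(150+192/6,150+290/6))
E
```

```text
0.1734
0.15 0.03 [183.8 189.1]
0.15 -0.03 [161.1 180.9]
0.16 0.03 [184.2 192.8]
0.16 -0.03 [161.7 184.6]
0.167 0.03 [184.5 195.3]
0.167 -0.03 [162.1 187.1]
0.1734 0.03 [184.8 197.7]
0.1734 -0.03 [162.5 189.4]
(163.0, 191.33333333333334) (182.0, 198.33333333333334)
```

Call:
{"name": "drive_tool", "arguments": {
  "plan": [
    [1,[4,2,0],[0,0,0]],
    [1,[8,4,0],[0,0,0]],
    [1,[9.8,5,0],[0,0,0]],
    [1,[9.8,5,0],[0,0,0]],
    [1,[9.8,5,0],[0,0,0]],
    [1,[9.8,5,0],[0,0,0]]
  ]
}}

```text
t: 9.5
ee_pos: [0.6126, -0.1996, 0.4442]
eef_rot: [[-0.139, 0.99, -0.001], [0.99, 0.139, 0.0], [0.0, -0.001, -1.0]]
ft_force: [0.3, -0.1, -0.4]
width: 0.997
```

```bash
python3 - <<'E'
from h import *
grab('scene','s8',(180,150,100,75),8); grab('top','t8',(290,140,100,80),7)
E
```

```text
(no output)
```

View pics/s8_c.png

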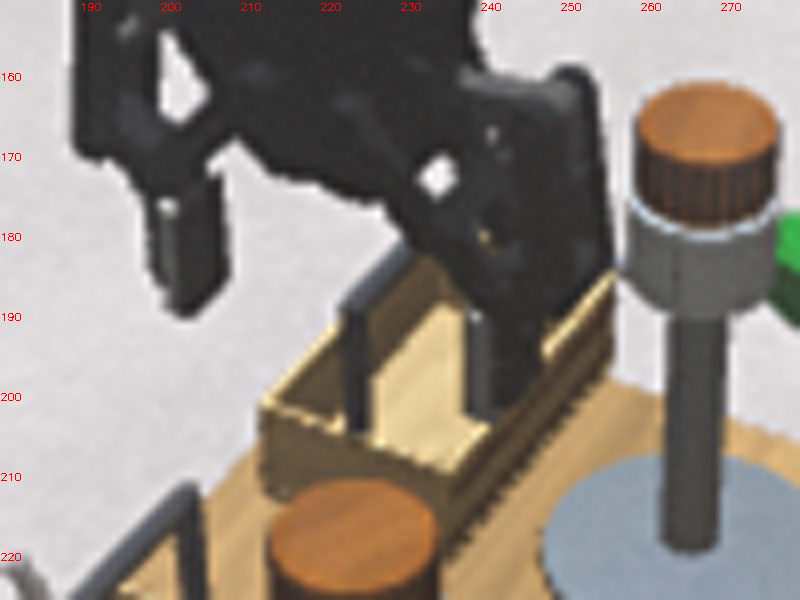

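View pics/t8_c.png

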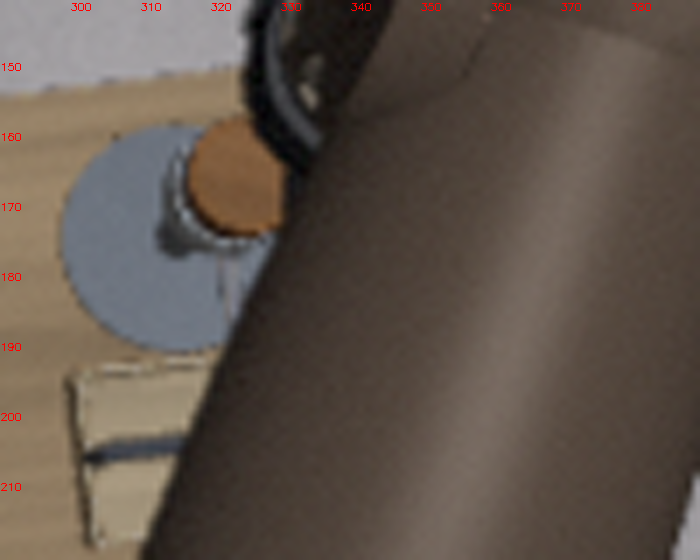

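Call:
{"name": "drive_tool", "arguments": {
  "plan": [
    [1,[0,0,-4],[0,0,0]],
    [1,[0,0,-7],[0,0,0]],
    [1,[0,0,-8.2],[0,0,0]],
    [1,[0,0,-8.2],[0,0,0]],
    [1,[0,0,-8.2],[0,0,0]],
    [0.7,[0,0,-8.2],[0,0,0]],
    [0.6,[0,0,-8.2],[0,0,0]],
    [0.5,[0,0,-8.2],[0,0,0]],
    [0.5,[0,0,-8.2],[0,0,0]],
    [0.5,[0,0,-8.2],[0,0,0]],
    [0.5,[0,0,-8.2],[0,0,0]]
  ],
  "newtons": 20
}}

```text
t: 10.7
ee_pos: [0.6133, -0.1993, 0.364]
eef_rot: [[-0.14, 0.99, 0.002], [0.99, 0.14, -0.001], [-0.001, 0.002, -1.0]]
ft_force: [-1.4, -0.7, 5.6]
width: 0.552
```

```bash
python3 - <<'E'
from h import *
s=arm.state(); print(s['ft_force'],s['wrist_torque'],s['ee_pos'],s['width'])
grab('scene','s9',(180,160,100,75),8)
E
```

```text
[-1.40831574 -0.67337174  5.58718788] [-0.07188931  0.28939739 -0.05458513] [ 0.61328176 -0.1993103   0.36402777] 0.5515858396427965
```

View pics/s9_c.png

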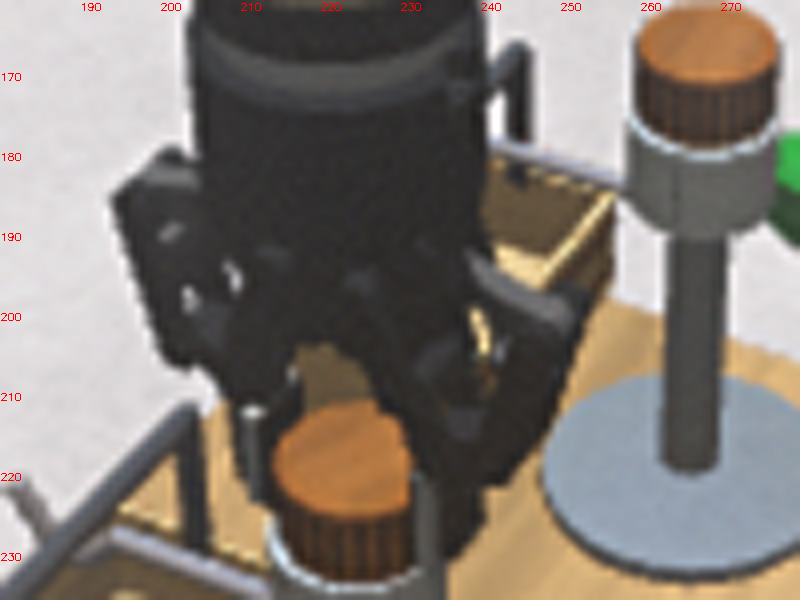

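Call:
{"name": "drive_tool", "arguments": {
  "plan": [
    [0.3,[0,0,0],[0,0,0]],
    [0.3,[0,0,0],[0,0,0]],
    [0.3,[0,0,0],[0,0,5]],
    [0.3,[0,0,0],[0,0,10]],
    [0.3,[0,0,0],[0,0,10]],
    [0.3,[0,0,0],[0,0,10]]
  ],
  "newtons": 70
}}

```text
t: 11.35
ee_pos: [0.6133, -0.1993, 0.3647]
eef_rot: [[-0.31, 0.951, 0.003], [0.951, 0.31, -0.001], [-0.002, 0.002, -1.0]]
ft_force: [-2.0, -0.9, 7.9]
width: 0.54
```

```bash
python3 - <<'E'
from h import *
s=arm.state(); print(s['ft_force'],s['wrist_torque'],s['ee_pos'],s['width'])
E
```

```text
[-2.00368204 -0.94778833  7.87813098] [-0.02068439  0.36764767 -0.02460131] [ 0.61328913 -0.19929657  0.36473547] 0.5396898000277233
```

Call:
{"name": "drive_tool", "arguments": {
  "plan": [
    [0.3,[0,0,0.05],[0,0,6]],
    [0.3,[0,0,0.1],[0,0,12]],
    [0.3,[0,0,0.1],[0,0,18]],
    [0.3,[0,0,0.1],[0,0,22]],
    [0.3,[0,0,0.1],[0,0,22]]
  ]
}}

```text
t: 11.85
ee_pos: [0.6135, -0.1991, 0.3663]
eef_rot: [[-0.645, 0.765, 0.004], [0.765, 0.645, -0.001], [-0.003, 0.003, -1.0]]
ft_force: [-0.8, 0.8, 9.3]
width: 0.536
```

```bash
python3 - <<'E'
from h import *
s=arm.state(); print(s['ft_force'],s['wrist_torque'],s['ee_pos'],s['width'])
grab('scene','s10',(180,160,100,75),8)
E
```

```text
[-0.79508536  0.80778754  9.2941322 ] [0.28989891 0.24903034 0.00151745] [ 0.61348386 -0.19906561  0.3663187 ] 0.5364554159903012
```

View pics/s10_c.png

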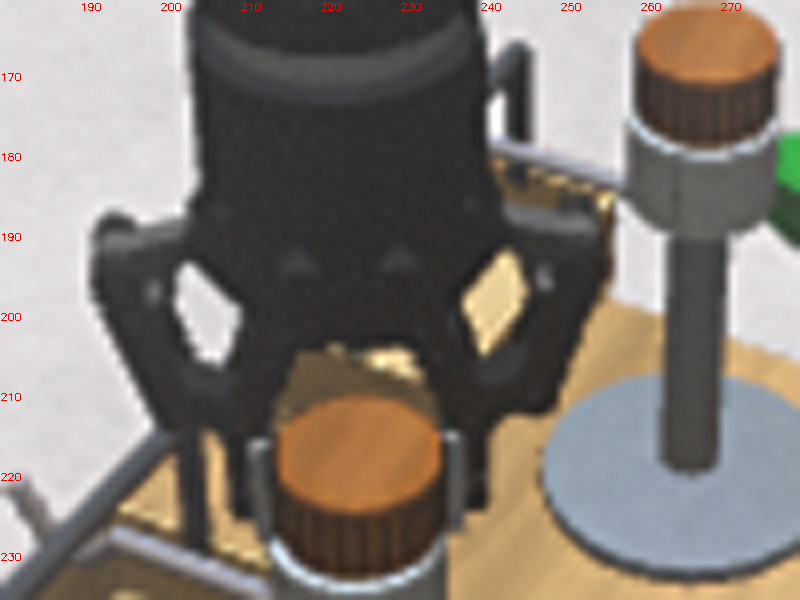

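Call:
{"name": "drive_tool", "arguments": {
  "plan": [
    [0.3,[0,0,0.1],[0,0,6]],
    [0.3,[0,0,0.15],[0,0,12]],
    [0.3,[0,0,0.2],[0,0,18]],
    [0.3,[0,0,0.2],[0,0,24]],
    [0.3,[0,0,0.25],[0,0,30]],
    [0.3,[0,0,0.3],[0,0,35]],
    [0.3,[0,0,0.3],[0,0,35]]
  ]
}}

```text
t: 12.6
ee_pos: [0.6137, -0.1991, 0.3687]
eef_rot: [[-0.967, 0.256, 0.004], [0.256, 0.967, -0.001], [-0.004, 0.0, -1.0]]
ft_force: [0.2, -1.5, 8.1]
width: 0.537
```

```bash
python3 - <<'E'
from h import *
s=arm.state(); print(s['ft_force'],s['wrist_torque'],s['ee_pos'],s['width'],s['qpos'][5])
E
```

```text
[ 0.18860077 -1.45399584  8.09877144] [ 0.12385125 -0.05339417  0.06080112] [ 0.613671   -0.1991011   0.36870428] 0.537468110236825 -0.054858147607030595
```

Turned 67° so far with no resisting torque and a climb of about 4.7 mm. I'll continue to the stop.

Call:
{"name": "drive_tool", "arguments": {
  "plan": [
    [0.3,[0,0,0.05],[0,0,4]],
    [0.3,[0,0,0.05],[0,0,7]],
    [0.3,[0,0,0.05],[0,0,10]],
    [0.3,[0,0,0.05],[0,0,10]],
    [0.3,[0,0,0.05],[0,0,10]]
  ]
}}

```text
t: 13.1
ee_pos: [0.6131, -0.1989, 0.3687]
eef_rot: [[-0.996, 0.086, 0.002], [0.086, 0.996, 0.0], [-0.002, 0.001, -1.0]]
ft_force: [-2.1, 2.1, 6.5]
width: 0.537
```

```bash
python3 - <<'E'
from h import *
s=arm.state(); print(s['ft_force'],s['wrist_torque'],s['ee_pos'],s['width'],s['qpos'][5])
E
```

```text
[-2.12193094  2.07690946  6.46712248] [0.46543499 0.49931774 0.0284699 ] [ 0.61314349 -0.19885099  0.36870098] 0.536670721569899 -0.22744014355167624
```

Call:
{"name": "drive_tool", "arguments": {
  "plan": [
    [0.3,[0,0,0.05],[0,0,3]],
    [0.3,[0,0,0.05],[0,0,6]],
    [0.3,[0,0,0.05],[0,0,6]]
  ]
}}

```text
t: 13.4
ee_pos: [0.6128, -0.1986, 0.3687]
eef_rot: [[-1.0, -0.018, 0.0], [-0.018, 1.0, 0.002], [-0.0, 0.002, -1.0]]
ft_force: [-3.2, 4.2, 6.4]
width: 0.54
```

```bash
python3 - <<'E'
from h import *
s=arm.state(); print(s['ft_force'],s['wrist_torque'],s['ee_pos'],s['width'],s['qpos'][5])
E
```

```text
[-3.19209047  4.15990772  6.39616747] [ 0.84446124  0.8019219  -0.60547629] [ 0.61279521 -0.19860251  0.36867239] 0.5395804071474887 -0.3316160303625095
```

Call:
{"name": "drive_tool", "arguments": {
  "plan": [
    [0.3,[0,0,0.1],[0,0,0]],
    [0.3,[0,0,0.3],[0,0,0]],
    [0.3,[0,0,0.5],[0,0,0]],
    [0.3,[0,0,0.5],[0,0,0]],
    [0.3,[0,0,0.5],[0,0,0]]
  ]
}}

```text
t: 13.9
ee_pos: [0.6132, -0.1989, 0.3693]
eef_rot: [[-1.0, -0.018, -0.005], [-0.018, 1.0, 0.003], [0.005, 0.003, -1.0]]
ft_force: [1.9, 4.2, -27.4]
width: 0.534
```

```bash
python3 - <<'E'
from h import *
s=arm.state(); print(s['ft_force'],s['wrist_torque'],s['ee_pos'],s['width'],s['qpos'][5])
grab('scene','s11',(180,160,100,75),8)
E
```

```text
[  1.89839572   4.18893632 -27.36001299] [ 1.06879009 -0.4467155  -0.73197408] [ 0.61321881 -0.19892054  0.36934365] 0.5341463287384061 -0.33187496325188753
```

View pics/s11_c.png

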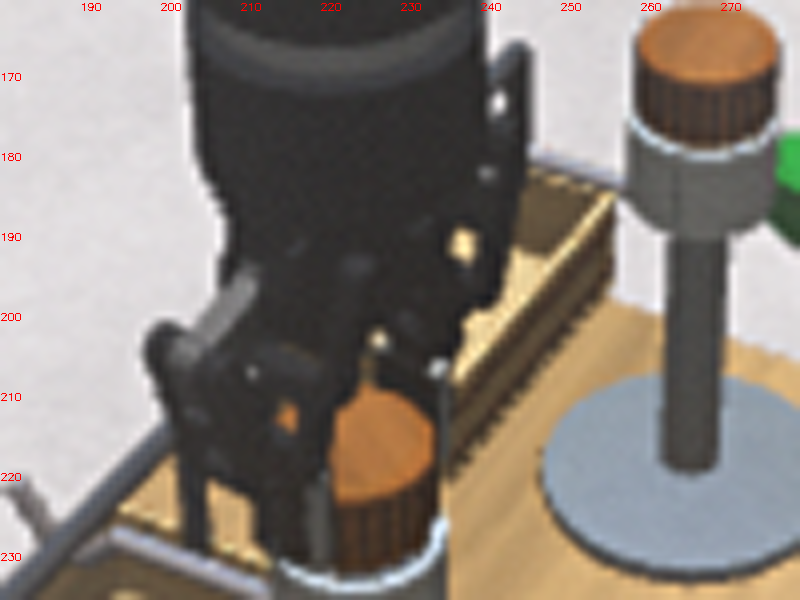

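Call:
{"name": "drive_tool", "arguments": {
  "plan": [
    [0.3,[0,0,0],[0,0,-1]],
    [0.3,[0,0,0],[0,0,-1]],
    [0.3,[0,0,0],[0,0,-1]]
  ]
}}

```text
t: 14.25
ee_pos: [0.6125, -0.1993, 0.3725]
eef_rot: [[-1.0, -0.0, -0.002], [-0.0, 1.0, -0.0], [0.002, -0.0, -1.0]]
ft_force: [-4.9, 3.3, -17.4]
width: 0.538
```

```bash
python3 - <<'E'
from h import *
s=arm.state(); print(s['ft_force'],s['wrist_torque'],s['ee_pos'],s['width'],s['qpos'][5])
E
```

```text
[ -4.91732861   3.25051331 -17.35191782] [ 0.72445589  1.09324559 -0.44676427] [ 0.61251135 -0.199324    0.3724809 ] 0.5377167732312645 -0.31489805287177225
```

Call:
{"name": "drive_tool", "arguments": {
  "plan": [
    [0.3,[0,0,0],[0,0,-1]],
    [0.3,[0,0,0],[0,0,-2]],
    [0.3,[0,0,0],[0,0,-2]]
  ]
}}

```text
t: 14.55
ee_pos: [0.6124, -0.1992, 0.3753]
eef_rot: [[-0.999, 0.034, 0.002], [0.034, 0.999, -0.001], [-0.002, -0.001, -1.0]]
ft_force: [-6.4, 3.6, -6.1]
width: 0.537
```

```bash
python3 - <<'E'
from h import *
s=arm.state(); print(s['ft_force'],s['wrist_torque'],s['ee_pos'],s['width'],s['qpos'][5])
E
```

```text
[-6.37431922  3.59123619 -6.13594148] [ 1.01378114  1.63812665 -0.13778098] [ 0.61238201 -0.19918353  0.37531617] 0.5370517406721709 -0.28020154107805695
```

Call:
{"name": "drive_tool", "arguments": {
  "plan": [
    [0.3,[0,0,0.3],[0,0,0]],
    [0.3,[0,0,0.7],[0,0,0]],
    [0.3,[0,0,1],[0,0,0]],
    [0.3,[0,0,1],[0,0,0]]
  ]
}}

```text
t: 14.95
ee_pos: [0.6138, -0.1997, 0.3867]
eef_rot: [[-0.999, 0.034, 0.007], [0.034, 0.999, -0.003], [-0.008, -0.003, -1.0]]
ft_force: [-0.3, 0.2, -0.7]
width: 0.539
```

```bash
python3 - <<'E'
from h import *
s=arm.state(); print(s['ft_force'],s['wrist_torque'],s['ee_pos'],s['width'],s['qpos'][5])
grab('scene','s12',(180,160,100,75),8)
E
```

```text
[-0.27561389  0.22320024 -0.67314248] [-0.03383897 -0.01851283 -0.01987111] [ 0.61381742 -0.19973529  0.38665641] 0.5385437449815117 -0.2802428631054859
```

View pics/s12_c.png

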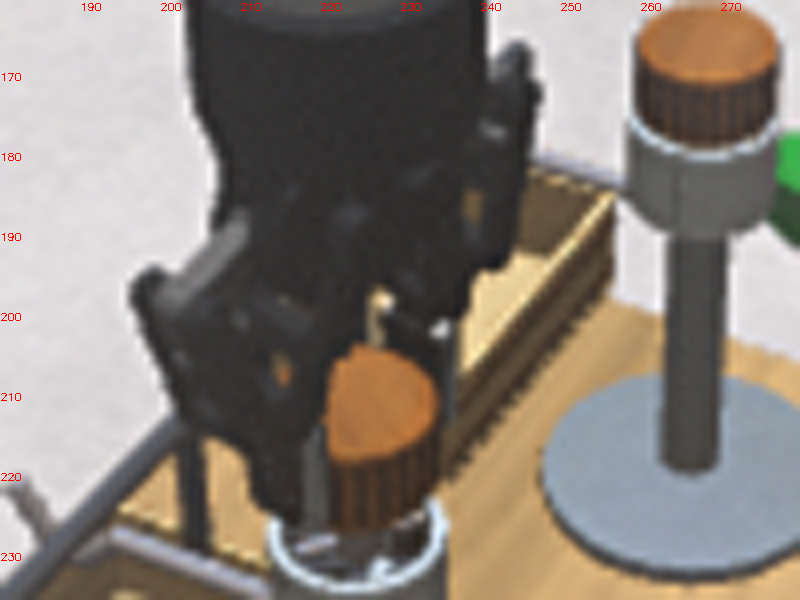

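Call:
{"name": "drive_tool", "arguments": {
  "plan": [
    [0.3,[0,0,0.5],[0,0,0]],
    [0.3,[0,0,1.2],[0,0,0]],
    [0.3,[0,0,2],[0,0,0]],
    [0.3,[0,0,2.4],[0,0,0]],
    [0.3,[0,0,2.4],[0,0,0]],
    [0.3,[0,0,2.4],[0,0,0]],
    [0.3,[0,0,2.4],[0,0,0]],
    [0.3,[0,0,2.4],[0,0,0]]
  ]
}}

```text
t: 15.8
ee_pos: [0.6132, -0.1992, 0.4062]
eef_rot: [[-0.999, 0.034, -0.001], [0.034, 0.999, 0.0], [0.001, 0.0, -1.0]]
ft_force: [-0.4, -0.2, -1.1]
width: 0.534
```

```bash
python3 - <<'E'
from h import *
s=arm.state(); print(s['ft_force'],s['wrist_torque'],s['ee_pos'],s['width'],s['qvel'])
grab('scene','s13',(140,150,130,97),6); grab('top','t13')
E
```

```text
[-0.38488226 -0.19948557 -1.07243989] [0.01326439 0.05453661 0.03446654] [ 0.61322408 -0.19922341  0.40624138] 0.5342330432081144 [ 0.00135749  0.00010451  0.00069155  0.00038193 -0.00030503 -0.00181673]
```

View pics/s13_c.png

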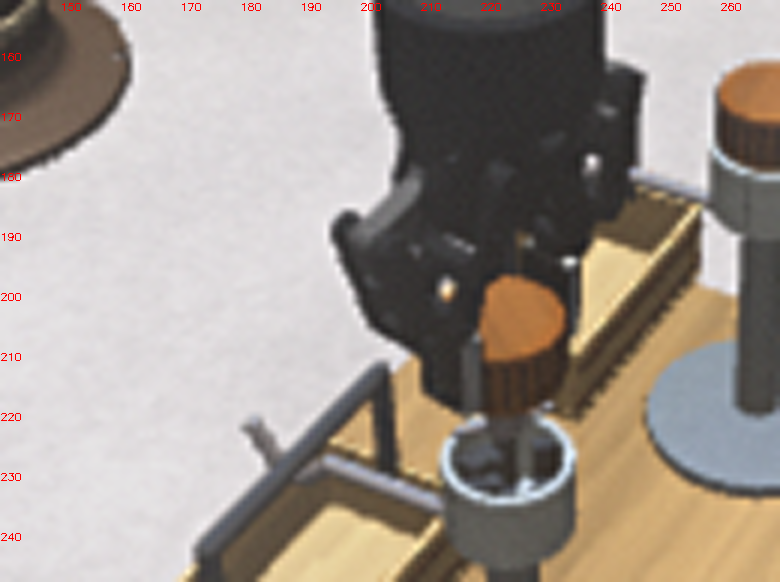

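View pics/t13.png

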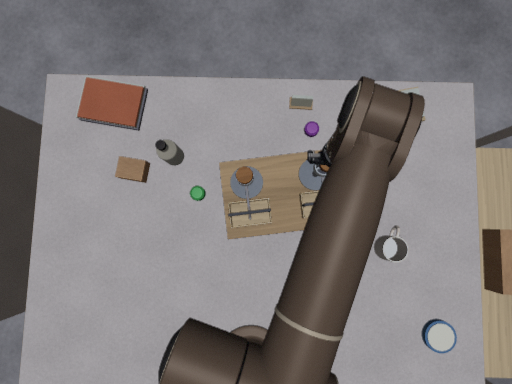

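Call:
{"name": "drive_tool", "arguments": {
  "plan": [
    [0.3,[0,0,0.5],[0,0,0]],
    [0.3,[0,0,1.2],[0,0,0]],
    [0.3,[0,0,1.8],[0,0,0]],
    [0.3,[0,0,2],[0,0,0]],
    [0.3,[0,0,2],[0,0,0]],
    [0.3,[0,0,2],[0,0,0]],
    [0.3,[0,0,2],[0,0,0]],
    [0.3,[0,0,2],[0,0,0]],
    [0.3,[0,0,2],[0,0,0]]
  ]
}}

```text
t: 16.8
ee_pos: [0.6132, -0.1992, 0.4265]
eef_rot: [[-0.999, 0.034, -0.0], [0.034, 0.999, 0.0], [0.0, 0.0, -1.0]]
ft_force: [0.2, 0.0, -0.5]
width: 0.537
```

```bash
python3 - <<'E'
from h import *
s=arm.state(); print(s['ft_force'],s['ee_pos'],s['width'])
grab('scene','s14',(170,150,100,75),8)
for z in (.187,.218,.258,.268,.278,.285): print(z,proj('scene',[.613,-.199,z]).round(1))
E
```

```text
[ 0.19266744  0.0158354  -0.51802008] [ 0.61322499 -0.19921685  0.42645755] 0.5372206462357583
0.187 [224.3 226.8]
0.218 [223.8 216.7]
0.258 [223.2 203.1]
0.268 [223.  199.5]
0.278 [222.8 195.9]
0.285 [222.7 193.4]
```

View pics/s14_c.png

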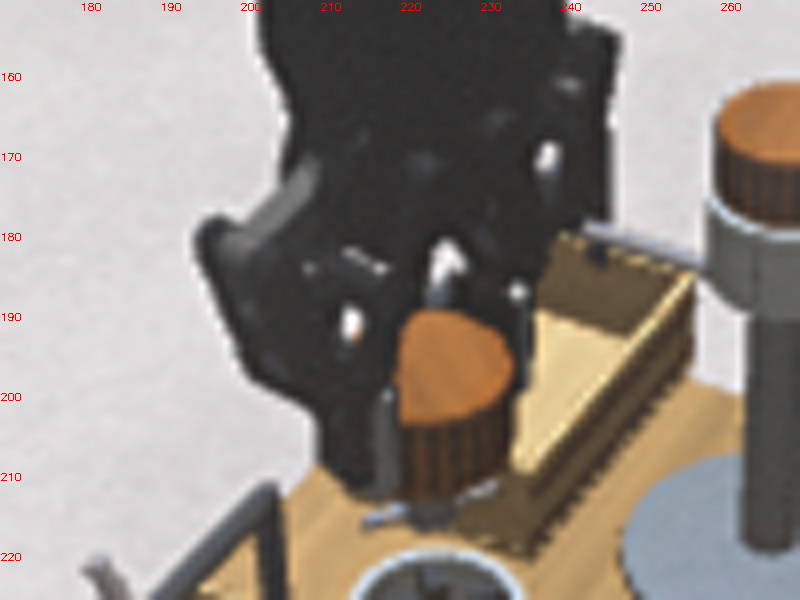

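View pics/s14.png

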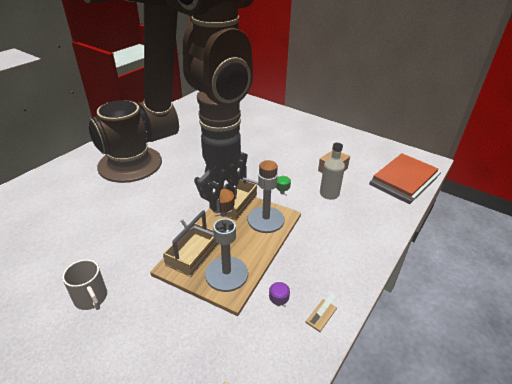

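The cap's top face is centred near row 196, which is about 60 mm up. Its stem is clear of the collar and it is upright. The basket is on the hook and the bystanders in view are in place.

```bash
python3 - <<'E'
from station import arm
print(arm.close_job())
E
```

```text
the job is handed in; nothing more can be done
None
```

The gift basket is hanging on the empty stand's hook, released. That stand's cap is unscrewed and held above its collar. I handed the job in at about 17 s, and no verdict was reported.

- **Basket:** I gripped the bar about 32 mm from its middle, brought it in over the hook's tip and lowered it until contact. I then opened the fingers and withdrew. The pictures show it sitting on the hook at the same height and angle as the basket on the other stand.
- **Cap:** It loosened counter-clockwise seen from above. It turned with almost no resistance for about 77° and climbed nearly 5 mm, then I felt the stop at about 0.6 N m around 83°.
- **A snag at the stop:** The first pull, about 27 N, did not lift the cap while I was still pressing against the stop. Turning back about 3° freed it and it came straight out.
- **Last checks:** The tool was pointing straight down, and the opening of 0.537 matches the knob in the jaws. Outside force was 0.5 N. The picture puts the cap about 60 mm up (needed: 30 mm), with its stem clear of the collar.
- **Other objects:** The other stand's cap and basket, the flask, gift box, mug and look-alikes looked unmoved in the last pictures.
- **Disagreement:** The two cameras differed by up to about 10 mm. The heights where the basket and cap made contact matched the combined estimate from both cameras, so I worked from that.

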